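# Fish the order pen out from under the knock box bar

### The job

The order pen has slipped into the knock box and lies wedged slantwise under its knocking bar. Leave the box standing where it is: take the pen near its raised end, tip it steeper and draw it out through the gap between bar and rim, then carry it to the round steel tray without laying it on the table. Finish still holding the pen in the gripper, still and clear above the middle of the tray, so that I can wipe the wet coffee off it; leave the other things alone.

Things in the scene. Friction and masses are not known exactly. Their poses are not given: they have to be found in the camera images.
- ball_pen: slim white and blue ball pen, 145 mm long, 12 to 21 g, barrel 9 mm thick (11 mm over the clip). Origin near the middle of its length, on its underside, 4.5 mm off its centre line. Its y axis runs along it towards the writing tip, which is the low end at the start; about 25 degrees off level, it spans the box from floor to far wall under the bar.
- pen_upper_end (a point): centre of the pen's push-button end, 72 mm from its middle: the raised end at the start, about 15 mm below the rim of the box, roughly on the side away from the robot (within 45 degrees of straight away)
- pen_lower_end (a point): centre of the pen's writing tip, 72 mm from its middle: the low end at the start, on the floor of the box, on the other side of the bar
- knock_box: round black knock box, loose, 0.5 to 1.1 kg, 151 mm across and 90 mm high. Inside radius 62 mm at the floor, 70 mm at the rim; inner floor at 13 mm. Origin: centre of its underside, z up. A fixed-height bar 18 mm thick, turning freely, runs across its middle along its y axis, with its centre line 72 mm up (underside at 63 mm). The pen crosses under it within 15 degrees of square.
- steel_tray: round steel tray, 143 mm across, 10 mm high, lying on the table beside the box; origin: centre of its underside
- order_pad: blue spiral notebook, 140 x 94 x 14 mm, lying on the table; bystander; origin: centre of its underside
- tamper: coffee tamper, 57 mm across, 92 mm high, standing with its wooden handle up; bystander; origin: centre of its underside
- latte_pen: thin steel latte-art pen, 9 x 148 x 8 mm, lying on the table; bystander (not the pen in the box); origin: middle of its underside
Mind the look-alikes: they are no part of the job. Leave any green look-alike of the knock_box alone.

How it is judged:
On the way:
1. the pen is out of the box: both its ends are above the rim, the pen is in the fingers, and the box still stands upright (height (world z) of each of pen_upper_end, pen_lower_end above 0.09 m and contact force between ball_pen and the fingers above 0.5 N and angle between knock_box's own z axis and vertical below 0.1 rad and height (world z) of knock_box below 0.01 m), for 0.1 s.
At the end, for the whole second after the job is handed in: The pen is held in the fingers, at rest, its middle within 60 mm of the tray's centre seen from above, both ends over 25 mm above the table, touching neither tray nor box. The box stands upright within 40 mm of its place, the tray within 40 mm of its place (contact force between ball_pen and the fingers above 0.5 N and horizontal distance between ball_pen and steel_tray below 0.06 m and height (world z) of each of pen_upper_end, pen_lower_end above 0.025 m and contact force between ball_pen and steel_tray below 0.05 N and contact force between ball_pen and knock_box below 0.05 N and linear speed of ball_pen below 0.03 m/s and distance of each of knock_box, steel_tray from where it was at the start of the episode below 0.04 m and angle between knock_box's own z axis and vertical below 0.1 rad); the arm keeps its last pose, push and grip.
It fails at once if the knock box is lifted or tipped (more than 30 mm or 20 degrees) (height (world z) of knock_box above 0.03 m or angle between knock_box's own z axis and vertical above 0.35 rad).
It fails at once if the pen is laid or dropped on the table (horizontal distance between ball_pen and knock_box above 0.1 m and horizontal distance between ball_pen and steel_tray above 0.1 m and height (world z) of each of pen_upper_end, pen_lower_end below 0.015 m).
It fails at once if a bystander (order pad, tamper, latte pen) is moved by more than 30 mm (distance of any of order_pad, tamper, latte_pen from where it was at the start of the episode above 0.03 m).
It also fails if it takes over 42 s, if anything falls off the work surface, if the arm or the gripper's body presses on something with over 40 N, if the wrist force passes 120 N, or if a joint passes its speed limit or range.

### The arm

A 7-joint arm with a two-finger parallel gripper is mounted at the origin on a cart in front of the work surface, level with it; the furniture and walls round the work are solid. World frame = base frame: x ahead of the robot, y to its left, z up, the work surface at z = 0. Lengths are in m, angles in rad, forces in N, time in s.
With the tool pointing down it reaches from about 0.425 to 0.925 m from the base axis. Payload 6.8 kg.
Tool frame: the origin (TCP) lies on the front face of the gripper's body, between the roots of the fingers; the fingertips stand 73 mm ahead of it and the grasp point (between the pads) lies 54 mm ahead of it (env.nose_length is the distance from the TCP to the fingertips, in m); z points along the fingers, y is the line along which they close (so a half turn about z gives the same grasp; the last joint's range is limited). The gripper opens to 85 mm and grips with 20 to 120 N. Pads are 22 mm wide; open, the fingers measure 114 mm over their backs; the gripper's body (76 mm by 85 mm) begins 54 mm behind the grasp point. The pads swing forward as they close: fully open they stand 13 mm farther back than shut.
Start: joints at [-1.412, 0.477, 0.022, 1.555, -0.011, 1.109, -0.083], TCP at [0.178, 0.651, 0.304] pointing down, gripper open.
Joint ranges: [-2.96, 2.96], [-0.34, 2.1], [-1.41, 1.46], [0.24, 2.44], [-1.37, 4.51], [0.17, 1.92], [-2.96, 2.96]. Speed limits (rad/s): [2.39, 2.39, 3.14, 3.14, 3.14, 3.14, 3.14].

### API

Orientations are given as a unit quaternion [w, x, y, z].
In Python, from cell import env, kin, camera, calibration, job gives the robot as it stands. The module is installed in compiled form; this text tells all that it offers. Calls block until the motion is done:
- env.reach(position, orientation): joint-space move of the TCP to a pose.
- env.movel(position, velocity=0.15, rot=None, stop_force=None): straight line of the TCP; rot=None keeps the orientation; velocity is the mean speed in m/s. With stop_force (N) it stops when the force on the tool has changed by that much, and returns True; else False.
- env.goto_joints(angles): joint-space move.
- env.grip(opening, f_grip=None): finger opening in m; f_grip is the grip in N (None keeps the last); returns when the fingers have stopped.
- env.dwell(seconds).
- kin.inverse_kinematics(position, orientation): joint angles nearest the present ones, or None.
- env.get_state(): the state.
- camera(name): name is "side" or "top"; returns (picture, depth): 384x512x3 uint8, blue, green, red; 384x512 float32, m along the optical axis (not along the pixel's ray), 0 where there is no reading.
- calibration(name): a dict with "fx", "fy", "cx", "cy" (pixels), "k1" (the pictures are not rectified: a ray, as slopes to the right and down, at radius r is drawn at 1 + k1 r^2 times it, then the intrinsics apply), "rvec" (rotation vector, rad) and "tvec" (3), from world to camera coordinates, as OpenCV has them. Camera axes: x right, y down, z forward; pixel columns grow to the right and rows downward; lengths in m; the calibration is good to about 2 mm. A picture is of the moment at which its call begins. calibration takes no time and is no camera call.
A pose or a line that the arm cannot do raises env.PlanningError and nothing moves.
- job.job_done(): hands the job in; it is judged then, once.
The state is a dict: "time": time; "qpos": joint angles; "joint_velocities": joint speeds; "joint_torque": joint torques, N m; "tcp_pos": TCP position; "orientation": TCP orientation; "force": force on the tool from outside, world axes, zero at the start; "torque": the same for the moment, N m; "opening": finger opening in m; "gripper_force": force on a finger pad.
Only numpy, scipy, OpenCV 4.12 (cv2) and the standard library are available. Lean on these libraries where they do the work, as an engineer would, in place of code of your own. Each camera call takes 0.05 s, during which the arm holds its last target. There are 200 camera calls.

## Working session

There is one attempt and no reset: what is moved stays moved. The work goes in short steps, each a Python script; the robot and the scene stay as the last script left them, time stands still between calls to the robot, and variables do not carry over. Pictures are saved under pics/ and viewed, at most 10 in all, crops included, and the job is handed in when it is done.

```bash
mkdir -p pics; cat > h.py <<'E'
import numpy as np, cv2
from cell import env, kin, camera, calibration, job
def cloud(name, depth):
    c=calibration(name); K=np.array([[c["fx"],0,c["cx"]],[0,c["fy"],c["cy"]],[0,0,1.]])
    R=cv2.Rodrigues(np.array(c["rvec"],float))[0]; t=np.array(c["tvec"],float).ravel()
    v,u=np.mgrid[0:384,0:512]; p=np.stack([u,v],-1).reshape(-1,1,2).astype(float)
    n=cv2.undistortPoints(p,K,np.array([c["k1"],0,0,0.])).reshape(384,512,2)
    X=np.dstack([n*depth[...,None],depth])
    W=(X-t)@R; W[depth<=0]=np.nan
    return W
E
python3 - <<'E'
from h import *
for n in("top","side"):
    p,d=camera(n); cv2.imwrite(f"pics/{n}0.png",p); np.save(f"{n}0.npy",cloud(n,d))
    c=calibration(n); R=cv2.Rodrigues(np.array(c["rvec"],float))[0]; print(n,-R.T@np.ravel(c["tvec"]),R[2],c["fx"])
E
```

```text
top [0.38064745 0.00914203 1.34299852] [ 0.10632202 -0.00714345 -0.99430609] 366.57510099150016
side [ 0.52195643 -1.30673433  0.95636102] [ 0.00216551  0.83265531 -0.55378737] 453.05616696812683
```

View pics/top0.png

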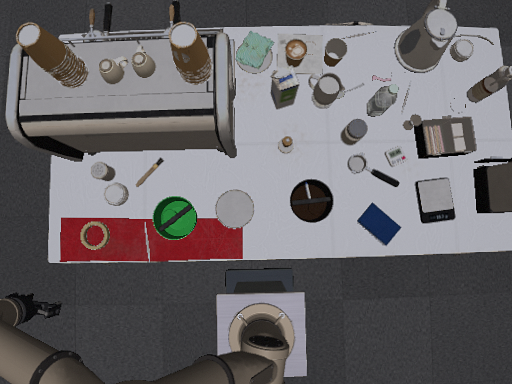

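View pics/side0.png

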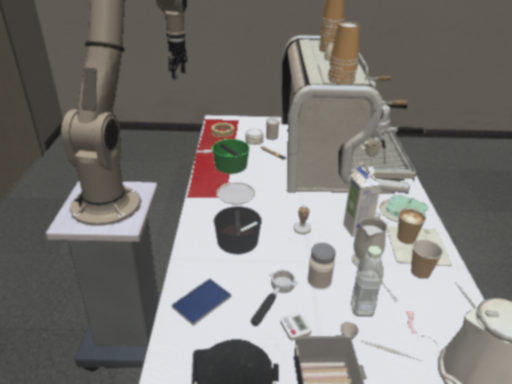

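The top view shows the black box at (311,200) with the white pen end at (309,187), the tray at (235,209), and the tamper at (286,144). The side view shows the box at (238,230) with the pen's white end at (248,227).

```bash
python3 - <<'E'
from h import *
W=np.load("top0.npy"); p=cv2.imread("pics/top0.png"); S=np.load("side0.npy"); ps=cv2.imread("pics/side0.png")
def kasa(P):
    A=np.c_[2*P,np.ones(len(P))]; s=np.linalg.lstsq(A,(P**2).sum(1),rcond=None)[0]; return s[:2],np.sqrt(s[2]+s[:2]@s[:2])
b=W[175:225,285:340].reshape(-1,3); r=b[(b[:,2]>.08)&(b[:,2]<.1)]
c=r[:,:2].mean(0)
for _ in range(4):
    d=np.linalg.norm(r[:,:2]-c,axis=1); q=r[(d>.062)&(d<.082)]; c,R=kasa(q[:,:2])
print("rim",c,R,q[:,2].mean(),len(q))
bar=b[(b[:,2]>.066)&(b[:,2]<.09)&(np.linalg.norm(b[:,:2]-c,axis=1)<.058)]
v=np.linalg.svd(bar-bar.mean(0))[2][0]; print("bar",bar.mean(0),v,len(bar))
t=W[185:235,210:260].reshape(-1,3); t=t[(t[:,2]>.004)&(t[:,2]<.03)]; print("tray",kasa(t[:,:2])[0],(t.min(0)+t.max(0))/2,np.ptp(t,axis=0),np.median(t[:,2]))
print("tamper",W[143,286],W[148,284])
for n,W_,p_,(r0,r1,c0,c1) in (("top",W,p,(175,225,285,340)),("side",S,ps,(205,252,212,264))):
    s=p_[r0:r1,c0:c1].min(2)>130; w=W_[r0:r1,c0:c1]; 
    s&=np.linalg.norm(w[...,:2]-c,axis=2)<.066
    ii=np.argwhere(s); print(n,len(ii))
    P=w[s]; o=np.argsort(P[:,0]); print(np.c_[ii+[r0,c0],P][o].round(3))
    cv2.imwrite(f"pics/{n}c.png",cv2.resize(p_[r0:r1,c0:c1],None,fx=10,fy=10,interpolation=cv2.INTER_CUBIC))
z=np.hstack([cv2.resize(cv2.imread(f"pics/{n}c.png"),(390,390)) for n in("top","side")]); cv2.imwrite("pics/z.png",z)
E
```

```text
rim [ 0.47439334 -0.18523734] 0.07307957195736388 0.08732578280799609 180
bar [ 0.47729522 -0.18436526  0.07733263] [-0.05765468  0.99833493  0.00181937] 183
tray [0.4555726  0.08732933] [0.45300527 0.08776472 0.00906165] [0.17957203 0.17247429 0.01010131] 0.0056616360727403964
tamper [ 0.67739331 -0.10431953  0.08524952] [ 0.67573346 -0.10280802  0.01281057]
top 25
[[ 1.97e+02  3.10e+02  4.88e-01 -1.85e-01  5.70e-02]
 [ 1.97e+02  3.09e+02  4.88e-01 -1.82e-01  5.40e-02]
 [ 1.96e+02  3.09e+02  4.92e-01 -1.82e-01  5.60e-02]
 [ 1.96e+02  3.10e+02  4.92e-01 -1.87e-01  4.90e-02]
 [ 1.95e+02  3.09e+02  4.95e-01 -1.82e-01  6.00e-02]
 [ 1.95e+02  3.08e+02  4.95e-01 -1.79e-01  5.50e-02]
 [ 1.94e+02  3.09e+02  4.98e-01 -1.82e-01  6.00e-02]
 [ 1.94e+02  3.08e+02  4.99e-01 -1.79e-01  5.30e-02]
 [ 1.93e+02  3.08e+02  5.02e-01 -1.78e-01  6.10e-02]
 [ 1.93e+02  3.09e+02  5.02e-01 -1.82e-01  5.70e-02]
 [ 1.92e+02  3.09e+02  5.05e-01 -1.82e-01  6.00e-02]
 [ 1.92e+02  3.08e+02  5.05e-01 -1.78e-01  6.00e-02]
 [ 1.91e+02  3.08e+02  5.09e-01 -1.78e-01  6.50e-02]
 [ 1.91e+02  3.07e+02  5.09e-01 -1.75e-01 
[... 4779 characters left out ...]
 6.80e-02]
 [ 2.25e+02  2.53e+02  5.27e-01 -1.81e-01  6.90e-02]
 [ 2.50e+02  2.53e+02  5.29e-01 -2.21e-01  1.00e-03]
 [ 2.23e+02  2.54e+02  5.30e-01 -1.72e-01  7.10e-02]
 [ 2.24e+02  2.54e+02  5.30e-01 -1.74e-01  6.80e-02]
 [ 2.25e+02  2.54e+02  5.30e-01 -1.75e-01  6.50e-02]
 [ 2.49e+02  2.54e+02  5.32e-01 -2.12e-01 -2.00e-03]
 [ 2.22e+02  2.55e+02  5.33e-01 -1.67e-01  7.10e-02]
 [ 2.23e+02  2.55e+02  5.33e-01 -1.73e-01  7.20e-02]
 [ 2.24e+02  2.55e+02  5.33e-01 -1.79e-01  7.20e-02]
 [ 2.48e+02  2.55e+02  5.35e-01 -2.10e-01  0.00e+00]
 [ 2.22e+02  2.56e+02  5.36e-01 -1.72e-01  7.50e-02]
 [ 2.23e+02  2.56e+02  5.36e-01 -1.74e-01  7.30e-02]
 [ 2.46e+02  2.56e+02  5.38e-01 -2.00e-01 -1.00e-03]]
```

View pics/z.png

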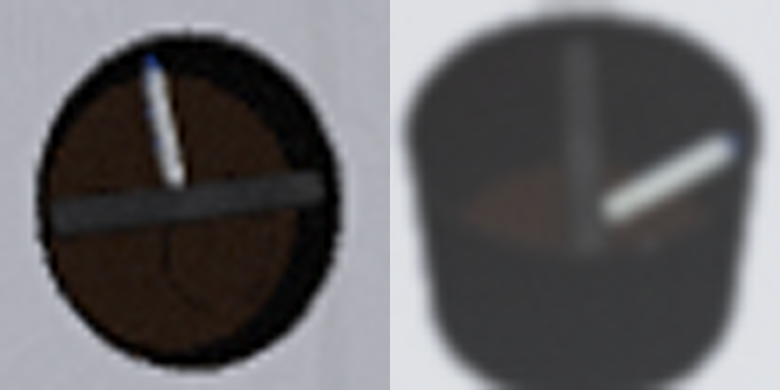

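The close-up shows the pen running from under the bar (175,185) to its blue button end at (150,62) by the far wall. The points are consistent: upper end is about (0.542, -0.170, 0.074), 15 mm below the rim, at about 25° and roughly 14° yaw. Next I'll plan the whole path with IK and then approach.

```bash
cat >> h.py <<'E'
from scipy.spatial.transform import Rotation as Rn
PSI=np.radians(14); O=np.array([.477,-.186,0]); K=np.array([0,0,1.])
DEP=.058; BACK=.032
def pose(G,phi,psi=PSI,sgn=1):
    h=np.array([np.cos(psi),np.sin(psi),0]); z=np.sin(phi)*h-np.cos(phi)*K
    y=sgn*np.array([-h[1],h[0],0]); x=np.cross(y,z)
    q=Rn.from_matrix(np.c_[x,y,z]).as_quat()
    return np.asarray(G)-DEP*z, q[[3,0,1,2]]
def wp(s,z,th,sgn):   # pen top end at (s,z) in its vertical plane (m), pitch th deg
    t=np.radians(th); h=np.array([np.cos(PSI),np.sin(PSI),0])
    G=O+h*(s-BACK*np.cos(t))+K*(z-BACK*np.sin(t))
    return pose(G,t-np.radians(25),sgn=sgn)
PATH=[(.066,.089,30),(.072,.103,36),(.075,.117,43),(.076,.131,50),(.150,.219,50),(.150,.26,50)]
E
python3 - <<'E'
from h import *
W=np.load("top0.npy"); print("machine front",W[152,100],W[125,100],W[150,228])
q0=np.array(env.get_state()["qpos"])
for sg in(1,-1):
    for w in [(.067,.18,25),(.067,.075,25)]+PATH:
        p,q=wp(*w,sg); k=kin.inverse_kinematics(p,q); print(sg,p.round(3),None if k is None else np.round(k,2))
    h=np.array([np.cos(PSI),np.sin(PSI),0]);
    p,q=pose(np.array([.455,.087,.18])+.026*h,np.radians(25),sgn=sg); print("tray",p,kin.inverse_kinematics(p,q))
    p,q=pose([.45,.2,.3],0,sgn=sg);print("via",kin.inverse_kinematics(p,q))
E
```

```text
machine front [ 0.68147985  0.59086797 -0.00074206] [0.66701907 0.42180482 0.39539883] [0.63664002 0.09261618 0.17790157]
1 [ 0.514 -0.177  0.224] [-0.43  0.48  0.85  1.99 -0.46  0.88  2.48]
1 [ 0.514 -0.177  0.119] [-0.14  0.56  0.46  2.03 -0.4   0.64  2.4 ]
1 [ 0.509 -0.178  0.131] [-0.12  0.51  0.46  2.08 -0.49  0.57  2.51]
1 [ 0.511 -0.178  0.141] [-0.04  0.46  0.37  2.12 -0.57  0.49  2.6 ]
1 [ 0.51  -0.178  0.15 ] [ 0.27  0.4   0.03  2.16 -0.52  0.36  2.58]
1 [ 0.507 -0.179  0.159] [ 0.82  0.43 -0.58  2.18  0.01  0.22  2.14]
1 [ 0.579 -0.161  0.247] [-0.09  0.32  0.41  2.05 -0.73  0.52  2.69]
1 [ 0.579 -0.161  0.288] [ 0.74  0.31 -0.58  1.96 -0.04  0.53  2.07]
tray [0.45644394 0.08736001 0.23256585] [-0.71447026  0.08316716  0.39034477  2.37668176  0.02206867  0.25322193
  1.46267177]
via [-0.77168289  0.1160466   0.24919115  1.92782508 -0.03202244  1.10148164
  1.30552941]
-1 [ 0.514 -0.177  0.224] [-0.51  0.53  0.98  1.99 -0.56  0.91 -0.57]
-1 [ 0.514 -0.177  0.119] [-0.38  0.67  0.8   2.05 -0.73  0.73 -0.44]
-1 [ 0.509 -0.178  0.131] [-0.33  0.6   0.75  2.09 -0.77  0.66 -0.38]
-1 [ 0.511 -0.178  0.141] [-0.38  0.59  0.85  2.14 -0.99  0.66 -0.16]
-1 [ 0.51  -0.178  0.15 ] [-0.36  0.55  0.84  2.2  -1.19  0.62  0.05]
-1 [ 0.507 -0.179  0.159] [-0.18  0.45  0.63  2.24 -1.33  0.51  0.22]
-1 [ 0.579 -0.161  0.247] [-0.42  0.41  0.85  2.06 -1.01  0.65 -0.21]
-1 [ 0.579 -0.161  0.288] [-0.39  0.31  0.78  2.02 -0.79  0.66 -0.41]
tray [0.45644394 0.08736001 0.23256585] [-1.0054049   0.08741356  0.70862875  2.39045931 -0.11558654  0.25046049
 -1.53201911]
via [-1.16624363  0.1236712   0.6913217   1.94878471 -0.08841084  1.09891985
 -1.76486405]
```

```bash
sed -i 's/t-np.radians(25),sgn/t-np.radians(40),sgn/' h.py; python3 - <<'E'
from h import *
env.grip(.024,40)
p,q=pose([.45,.15,.26],0,sgn=-1); env.reach(p,q)
p,q=wp(.067,.17,25,-1); env.reach(p,q)
s=env.get_state(); print(s["time"],np.round(s["qpos"],2),s["tcp_pos"],s["opening"])
for w in [(.067,.075,25)]+PATH:
    p,q=wp(*w,-1); k=kin.inverse_kinematics(p,q); print(p.round(3),None if k is None else np.round(k,2))
p_,d=camera("side"); cv2.imwrite("pics/s1.png",cv2.resize(p_[130:280,160:320],None,fx=4,fy=4,interpolation=cv2.INTER_CUBIC))
E
```

```text
4.0667 [-0.45  0.65  0.87  1.84 -0.37  1.11 -0.75] [ 0.52904507 -0.17170641  0.21252948] 0.024086556574189115
[ 0.528 -0.173  0.117] [-0.39  0.77  0.78  1.88 -0.47  0.96 -0.7 ]
[ 0.524 -0.174  0.13 ] [-0.38  0.71  0.77  1.93 -0.5   0.89 -0.67]
[ 0.526 -0.174  0.142] [-0.36  0.64  0.75  1.98 -0.55  0.81 -0.62]
[ 0.524 -0.174  0.153] [-0.33  0.56  0.72  2.04 -0.61  0.71 -0.55]
[ 0.521 -0.175  0.164] [-0.27  0.49  0.65  2.09 -0.7   0.61 -0.44]
[ 0.593 -0.157  0.252] [-0.41  0.48  0.8   1.89 -0.59  0.83 -0.63]
[ 0.593 -0.157  0.293] [-0.46  0.43  0.85  1.86 -0.54  0.91 -0.68]
```

View pics/s1.png

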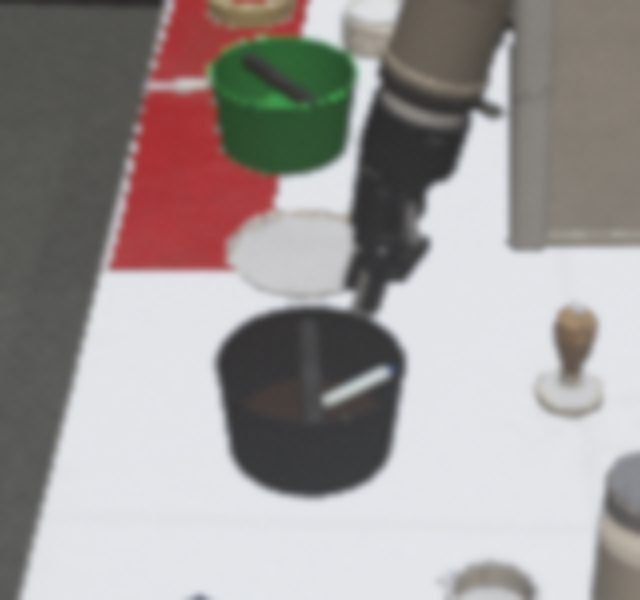

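The fingers (370,300) hang behind and above the pen's raised end (385,372). The pen and box are unchanged and the whole path is solvable, so I'll descend and grip.

```bash
python3 - <<'E'
from h import *
p,q=wp(.067,.075,25,-1)
p0,_=wp(.067,.12,25,-1)
env.movel(p0,.12,rot=q)
print(env.movel(p,.06,rot=q,stop_force=8))
s=env.get_state(); print(s["tcp_pos"]-p,np.round(s["force"],1))
env.grip(0,30)
s=env.get_state(); print(s["time"],s["opening"],s["gripper_force"],np.round(s["force"],1))
for n,(a,b,c,d) in (("top",(165,235,280,350)),("side",(190,260,200,270))):
    i,_=camera(n); cv2.imwrite("x_%s.png"%n,cv2.resize(i[a:b,c:d],(390,390),interpolation=cv2.INTER_CUBIC))
cv2.imwrite("pics/g1.png",np.hstack([cv2.imread("x_top.png"),cv2.imread("x_side.png")]))
E
```

```text
True
[-0.00056786  0.00033252  0.00158563] [-1.2  1.9  6.4]
5.65 0.0077413766112652115 29.96221750974655 [0.1 1.7 2.8]
```

View pics/g1.png

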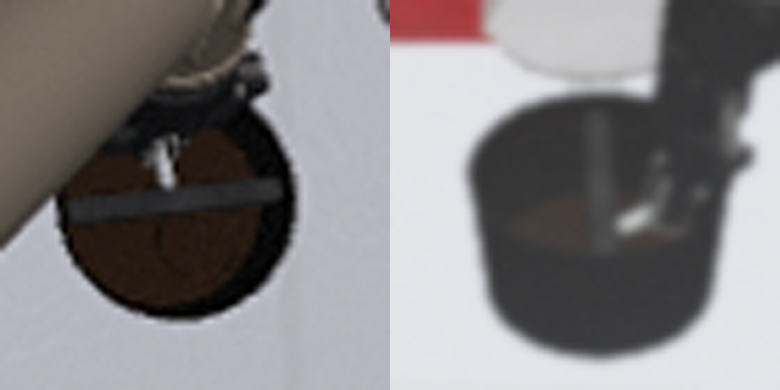

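The fingers have closed on the pen (opening 7.7 mm, 30 N) and its white barrel still runs under the bar at (160,165). Next I'll tip it in stages while watching the forces.

```bash
python3 - <<'E'
from h import *
for w in PATH[:4]:
    p,q=wp(*w,-1); r=env.movel(p,.03,rot=q,stop_force=12); s=env.get_state()
    print(w,r,np.round(s["force"],1),round(s["opening"],4),round(s["gripper_force"],1),round(s["time"],2))
    if r: break
for n,(a,b,c,d) in (("top",(165,235,280,350)),("side",(190,260,200,270))):
    i,_=camera(n); cv2.imwrite("x_%s.png"%n,cv2.resize(i[a:b,c:d],(390,390),interpolation=cv2.INTER_CUBIC))
cv2.imwrite("pics/g2.png",np.hstack([cv2.imread("x_top.png"),cv2.imread("x_side.png")]))
E
```

```text
(0.066, 0.089, 30) False [-0.7  0.3  0.2] 0.0079 29.7 6.29
(0.072, 0.103, 36) False [-1.  -0.3 -1. ] 0.0076 29.7 6.84
(0.075, 0.117, 43) False [-0.   0.3 -0.9] 0.0076 29.7 7.37
(0.076, 0.131, 50) False [-0.2 -0.5 -0.3] 0.0078 29.6 7.88
```

View pics/g2.png

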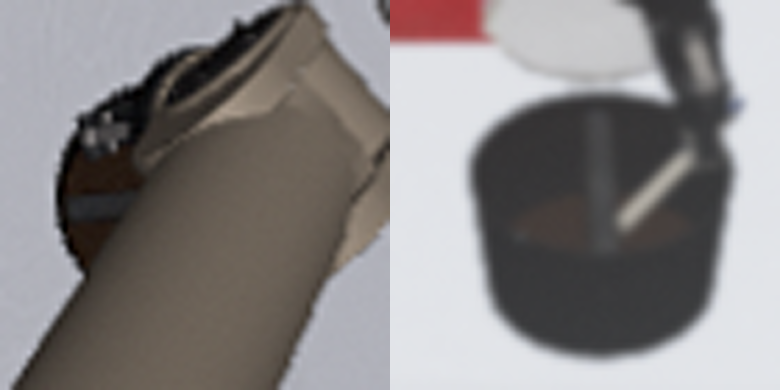

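The pen is now steeper, running from the bar (620,225) up into the fingers (690,155), with its button end at (735,105). The forces stay near zero, so I'll draw it out along its axis.

```bash
python3 - <<'E'
from h import *
for w in PATH[4:]:
    p,q=wp(*w,-1); r=env.movel(p,.08,rot=q,stop_force=12); s=env.get_state()
    print(w,r,np.round(s["force"],1),round(s["opening"],4),round(s["time"],2))
    if r: break
i,d=camera("side"); np.save("s3.npy",cloud("side",d)); cv2.imwrite("pics/g3.png",cv2.resize(i[110:260,170:320],(600,600),interpolation=cv2.INTER_CUBIC))
h=np.array([np.cos(PSI),np.sin(PSI),0]); t=np.array([.455,.087,0])
for psi in (14,40,0): 
    a=np.radians(psi); hh=np.array([np.cos(a),np.sin(a),0]); p,q=pose(t+.026*hh+[0,0,.2],np.radians(10),a,-1); print(psi,p,kin.inverse_kinematics(p,q))
E
```

```text
(0.15, 0.219, 50) False [0.2 0.4 0.1] 0.0075 9.57
(0.15, 0.26, 50) False [-0.7  0.6  0.1] 0.0078 10.22
14 [0.47045526 0.09085343 0.25711885] [-1.13694249  0.19041572  0.92097596  2.19803921 -0.2481887   0.66595015
 -1.38130384]
40 [0.46720187 0.09723858 0.25711885] [-0.96304384  0.17271119  0.74795095  2.18458046 -0.30775561  0.69535131
 -0.88050554]
0 [0.47092841 0.087      0.25711885] [-1.22825557  0.21597394  1.02037106  2.19974221 -0.23255264  0.6686973
 -1.63357595]
```

View pics/g3.png

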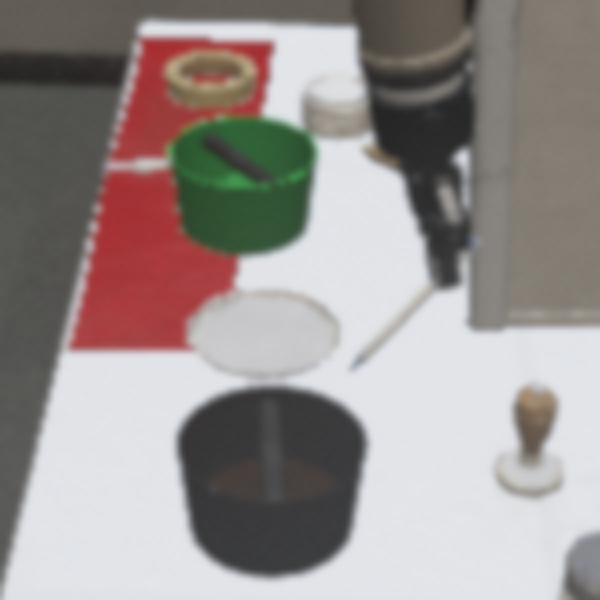

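The pen is out and held, with its tip at (355,368) and the fingers at (440,280). The box still stands upright. Next I'll carry it to the tray, in a straight line at this height, then lower.

```bash
python3 - <<'E'
from h import *
hh=np.array([np.cos(PSI),np.sin(PSI),0]); t=np.array([.455,.087,0])
for z in(.236,.185):
    p,q=pose(t+.028*hh+[0,0,z],np.radians(10),PSI,-1); env.movel(p,.12,rot=q)
env.dwell(.5); s=env.get_state(); print(s["time"],s["opening"],s["gripper_force"],s["tcp_pos"])
i,d=camera("side"); cv2.imwrite("pics/g4.png",cv2.resize(i[110:260,170:320],(600,600),interpolation=cv2.INTER_CUBIC))
W=cloud("side",d); c=W[165:215,200:275]; h=c[(c[...,2]>.04)&(c[...,2]<.17)&(c[...,1]<.2)&(c[...,1]>-.02)&(c[...,0]<.47)]
print(len(h),h.min(0),h.max(0),np.median(h,0))
b=W[205:252,205:270]; r=b[(b[...,2]>.08)&(b[...,2]<.1)]; print("box",r.min(0),r.max(0))
E
```

```text
13.8 0.007915619815077407 29.643888473510742 [0.47243752 0.09142664 0.24228984]
21 [0.41883591 0.07125105 0.10592856] [0.44713049 0.08343657 0.1338274 ] [0.43336785 0.07784481 0.12181609]
box [ 0.404225   -0.26182181  0.08000905] [ 0.55141858 -0.10584159  0.09634902]
```

View pics/g4.png

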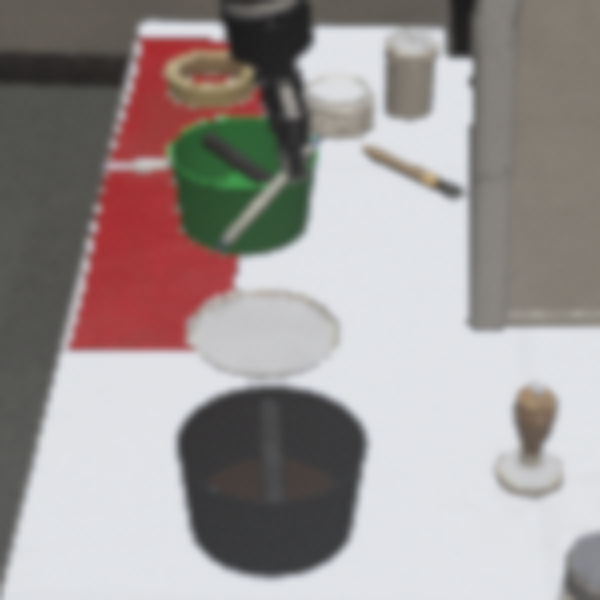

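The pen is held above the tray, with its tip at (225,240) measuring about (0.41, 0.075, 0.10). That puts the middle near (0.455, 0.087), over the tray's centre. The box stands in its place, so I'm handing in.

```bash
python3 -c "
from cell import job
print(job.job_done())"
```

```text
the job is handed in; nothing more can be done
None
```

The job is handed in: the gripper is holding the pen still above the middle of the steel tray, its tip about 10 cm up, and the box stands upright in its place; the judge gave no verdict.

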